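Nest the clay cutters in their dishes

TASK

Put the clay cutters away: nest the three round ones in the round wooden dish, then the two square ones in the square wooden dish. Work from the smallest to the largest in each set, lowering each next cutter over those already standing there, so that all end up standing flat on the floor of their dish, around its middle, the square ones lined up with the sides of their dish, and let go. Leave the jar and the two clay ring beads standing where they are.

Things in the scene. Friction and masses are not known exactly. Their poses are not given: they have to be found in the camera images.
- round_small_mid (a point): Small round clay cutter: plain steel tube standing on end, open at both ends, outer diameter 28 mm, inner diameter 24 mm (wall 2 mm), height 45 mm, about 25 g, loose. Point at its centre, on the axis and half-way up (22.5 mm above its lower edge); z along the axis, up.
- round_medium_mid (a point): Medium round clay cutter: plain steel tube standing on end, open at both ends, outer diameter 46 mm, inner diameter 42 mm (wall 2 mm), height 45 mm, about 35 g, loose. Point at its centre, on the axis and half-way up (22.5 mm above its lower edge); z along the axis, up.
- round_large_mid (a point): Large round clay cutter: plain steel tube standing on end, open at both ends, outer diameter 64 mm, inner diameter 60 mm (wall 2 mm), height 45 mm, about 50 g, loose. Point at its centre, on the axis and half-way up (22.5 mm above its lower edge); z along the axis, up.
- square_small_mid (a point): Small square clay cutter: plain steel square tube standing on end, open at both ends, outer width 42 mm, inner width 38 mm (wall 2 mm), height 45 mm, about 40 g, loose. Point at its centre, half-way up (22.5 mm above its lower edge); x and y square to its walls, z up.
- square_large_mid (a point): Large square clay cutter: plain steel square tube standing on end, open at both ends, outer width 60 mm, inner width 56 mm (wall 2 mm), height 45 mm, about 55 g, loose. Point at its centre, half-way up (22.5 mm above its lower edge); x and y square to its walls, z up.
- round_dish: Round shallow wooden dish, fixed to the table: outer diameter 94 mm, inner diameter 88 mm, floor 3 mm thick, rim 8 mm above the table. Origin: centre of its underside, on the table; its floor is 3 mm above the origin.
- square_dish: Square shallow wooden dish, fixed to the table: outer width 90 mm, inner width 84 mm, floor 3 mm thick, rim 8 mm above the table. Origin: centre of its underside, on the table; its floor is 3 mm above the origin; x and y square to its sides, z up.
- jar: Loose closed glass jar with a green lid, diameter 56 mm, height 75 mm, 250 g, standing beyond the cutters. Origin: centre of its underside. To be left alone.
- bead_left: The left one (+y) of two loose dark clay ring beads drying on the paper nearest the robot: 34 mm across, 14 mm high, dimpled in the middle, 20 g. Origin: centre of its underside. To be left alone.
- bead_right: The right one (-y) of two loose dark clay ring beads drying on the paper nearest the robot: 34 mm across, 14 mm high, dimpled in the middle, 20 g. Origin: centre of its underside. To be left alone.
Things that resemble listed ones, but are neither listed nor needed, are in the scene too. Leave any orange, pink or white look-alike of the round_dish alone.

How it is judged:
By the outcome, as a careful person would: the job done as asked, in the order asked, and still so for the second after the job is handed in, with the robot touching nothing.
It also fails if it takes over 99 s, if anything falls off the work surface, if the arm or the gripper's body presses on something with over 40 N, if the wrist force passes 120 N, or if a joint passes its speed limit or range.

ROBOT

A 6-joint arm with a two-finger parallel gripper is mounted at the origin on the work surface. World frame = base frame: x ahead of the robot, y to its left, z up, the work surface at z = 0. Lengths are in m, angles in rad, forces in N, time in s.
With the tool pointing down it reaches from about 0.3 to 0.825 m from the base axis. Payload 5.4 kg.
Tool frame: the origin (TCP) lies midway between the tips of the shut fingers; the grasp point (between the pads) lies arm.hold_point_z behind it (arm.hold_point_z is the distance from the TCP to the grasp point, in m); z points along the fingers, y is the line along which they close (so a half turn about z gives the same grasp; the last joint's range is limited). The gripper opens to 92 mm and grips with 3 to 60 N. Pads are 20 mm wide; open, the fingers measure 128 mm over their backs; the gripper's body (75 mm by 189 mm) begins 69 mm behind the grasp point.
Start: joints at [0.893, 0.158, 1.597, -0, 1.386, -0.21], TCP at [0.259, 0.513, 0.215] pointing down, gripper open.
Joint ranges: [-2.91, 2.91], [-0.94, 2.29], [0.18, 2.7], [-1.29, 4.43], [0.17, 2.64], [-3, 3]. Speed limits (rad/s): [2.57, 2.57, 3.14, 3.14, 3.14, 3.14].

INTERFACE

Orientations are given as a rotation vector (axis times angle).
In Python, from rig import arm, eyes gives the robot as it stands.
- The arm moves only by the shell command python3 -m pendant 'ROWS'. ROWS is JSON, a list of rows, each a list of 5 numbers: the finger opening in m, from 0 to 0.0919, then the shift along the tool's x, y, z in m, then the turn about the tool's z in rad. In form: [[jaw, x, y, z, turn], ...]. A call has 1 to 5 rows; each row shifts and turns the commanded pose from where the row before left it, along the tool's axes as they then stand; what a row does not reach is not made up. A row lasts 1/8 s, in which the tool goes at most 62.5 mm and 10.7 degrees, less where a joint would pass 70% of its speed; a pose out of reach is approached as far as the arm can. A call is refused whole if a number of a shift passes 0.0625 or a number of a turn 0.188, either way. A call with a gripper value outside its range is refused whole. The fingers move at their own pace and stop on an object; the grip force is fixed at half the most. Time passes only in rows, so rows that do not move let the fingers close. It gives the time, the measured TCP pose, the force, the opening and the grip force at its end, in the units of the state.
- arm.read_state(): the state, without advancing time (a new reading comes with each control period).
- eyes.capture(name): name is "scene" or "side" or "wrist"; returns the picture (420x560x3 uint8, red, green, blue); there is no depth.
- eyes.camera_params(name): a dict with "K" (3x3 intrinsics, pixels), "world_to_cam" (4x4, takes a point from world to camera coordinates); the wrist camera has in their place "hand_eye" (4x4, takes a point from camera to tool coordinates, whose origin is the TCP and whose axes are the flange's). Camera axes: x right, y up, looking along -z (the intrinsics and any distortion apply to the point x, -y, -z); pixel columns grow to the right and rows downward; lengths in m; the calibration is good to about 2 mm. A picture is of the moment at which its call begins: read the wrist's pose just before it. camera_params takes no time and is no camera call.
- arm.hand_in(): hands the job in; it is judged then, once.
The state is a dict: "clock": time; "joint_positions": joint angles; "joint_vel": joint speeds; "effort": joint torques, N m; "ee_pos": TCP position; "orientation": TCP orientation; "wrist_force": force on the tool from outside, world axes, zero at the start; "wrist_torque": the same for the moment, N m; "gripper_width": opening from 0.0 (shut) to 1.0 (fully open); "finger_force": force on a finger pad.
Only numpy, scipy, OpenCV 4.12 (cv2) and the standard library are available. Lean on these libraries where they do the work, as an engineer would, in place of code of your own. Each camera call takes 0.05 s, during which the arm holds its last target. There are 200 camera calls.

## Working session

There is one attempt and no reset: what is moved stays moved. The work goes in short steps, Python scripts to look and compute and a shell command to move; the robot and the scene stay as the last step left them, time stands still between calls to the robot, and variables do not carry over. Pictures are saved under pics/ and viewed, at most 14 in all, crops included, and the job is handed in when it is done.

```bash
ls; mkdir -p pics; python3 - <<'E'
from rig import arm, eyes
import cv2,numpy as np
np.set_printoptions(precision=4,suppress=True)
s=arm.read_state();print(s,arm.hold_point_z)
for n in ["scene","side","wrist"]:
    im=eyes.capture(n);cv2.imwrite(f"pics/{n}0.png",im[:,:,::-1])
    print(n,eyes.camera_params(n))
E
```

```text
pics
{'clock': 0.0, 'joint_positions': array([ 0.8929,  0.159 ,  1.5982,  0.    ,  1.3862, -0.2101]), 'joint_vel': array([ 0.0001, -0.0027,  0.0026,  0.0017, -0.001 , -0.0006]), 'effort': array([ -0.0015, -38.5573, -32.2109,   0.0701,   0.0379,  -0.0001]), 'ee_pos': array([0.2589, 0.5127, 0.2136]), 'orientation': array([-0.7279, -3.0552,  0.0027]), 'wrist_force': array([-0.4013,  0.6032,  0.0858]), 'wrist_torque': array([ 0.0541,  0.0068, -0.0019]), 'finger_force': 0.0, 'gripper_width': 0.9980877667920264} 0.0187
scene {'K': array([[493.7729,   0.    , 285.9151],
       [  0.    , 493.7729, 207.5154],
       [  0.    ,   0.    ,   1.    ]]), 'world_to_cam': array([[-0.8772,  0.4801,  0.0013,  0.4999],
       [-0.377 , -0.6904,  0.6174,  0.1051],
       [ 0.2973,  0.5412,  0.7866, -1.4449],
       [ 0.    ,  0.    ,  0.    ,  1.    ]])}
side {'K': array([[406.4472,   0.    , 276.7359],
       [  0.    , 406.4472, 209.9031],
       [  0.    ,   0.    ,   1.    ]]), 'world_to_cam': array([[ 0.9145, -0.4039, -0.0232, -0.4973],
       [ 0.2533,  0.5268,  0.8114, -0.1521],
       [-0.3155, -0.7479,  0.584 , -0.7612],
       [ 0.    ,  0.    ,  0.    ,  1.    ]])}
wrist {'K': array([[351.5575,   0.    , 280.8374],
       [  0.    , 351.5575, 209.506 ],
       [  0.    ,   0.    ,   1.    ]]), 'hand_eye': array([[ 0.0004,  0.9724,  0.2332,  0.0658],
       [ 1.    , -0.0001, -0.0009, -0.0006],
       [-0.0009,  0.2332, -0.9724, -0.1685],
       [ 0.    ,  0.    ,  0.    ,  1.    ]])}
```

View pics/scene0.png

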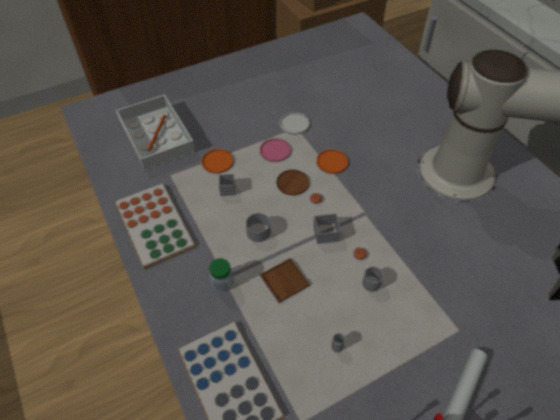

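View pics/side0.png

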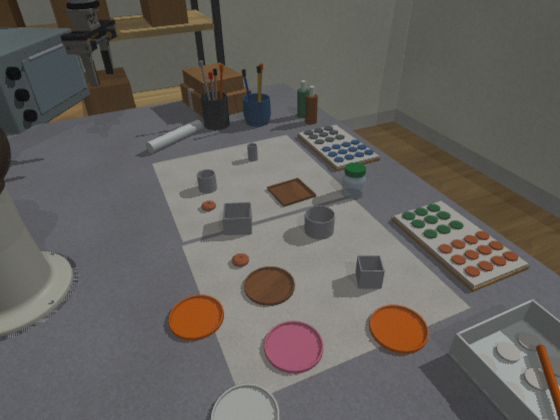

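The brown round dish is at scene (293,182). Its look-alikes are orange (218,161) and (333,161), pink (276,150) and white (295,123), and only the brown one is wooden. The square dish is at (286,280), the round cutters at (338,343), (372,280) and (259,228), and the square ones at (228,185) and (327,228). I'll enlarge both views to confirm.

```bash
cat > h.py <<'E'
import numpy as np,cv2
from rig import arm,eyes
from scipy.spatial.transform import Rotation as R
np.set_printoptions(precision=4,suppress=True)
def cam(n,state=None):
    p=eyes.camera_params(n)
    if n!="wrist": return p["K"],p["world_to_cam"]
    s=state or arm.read_state()
    T=np.eye(4);T[:3,:3]=R.from_rotvec(s["orientation"]).as_matrix();T[:3,3]=s["ee_pos"]
    return p["K"],np.linalg.inv(T@p["hand_eye"])
def back(K,W,uv,z):
    d=np.array([(uv[0]-K[0,2])/K[0,0],-(uv[1]-K[1,2])/K[1,1],-1]);C=np.linalg.inv(W)
    o=C[:3,3];d=C[:3,:3]@d
    return (o+d*(z-o[2])/d[2])[:2]
def proj(K,W,P):
    P=np.atleast_2d(P);c=P@W[:3,:3].T+W[:3,3]
    return np.c_[K[0,0]*c[:,0]/-c[:,2]+K[0,2],-K[1,1]*c[:,1]/-c[:,2]+K[1,2]]
E
python3 - <<'E'
import cv2
a=cv2.imread('pics/scene0.png')[120:360,165:425];cv2.imwrite('pics/sc1.png',cv2.resize(a,None,fx=2.5,fy=2.5,interpolation=2))
a=cv2.imread('pics/side0.png')[135:315,180:420];cv2.imwrite('pics/si1.png',cv2.resize(a,None,fx=3.3,fy=3.3,interpolation=2))
E
```

```text
(no output)
```

View pics/sc1.png

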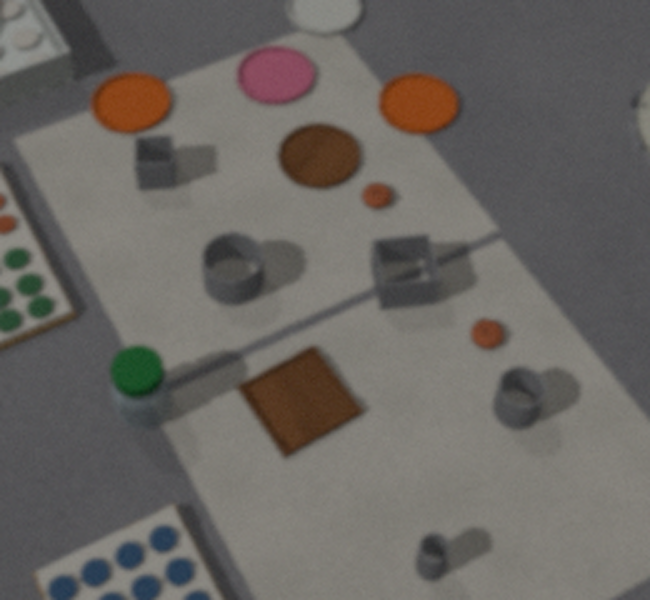

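View pics/si1.png

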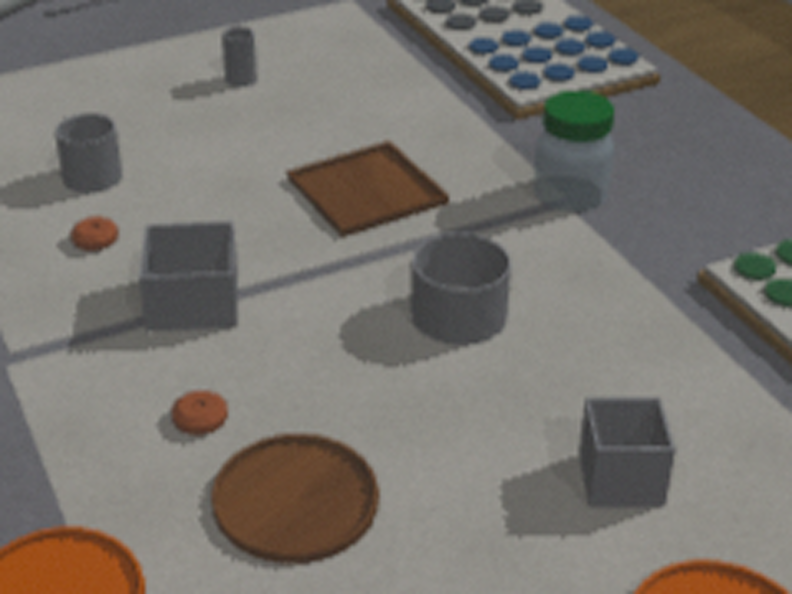

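```bash
python3 - <<'E'
from h import *
S=cam("scene");D=cam("side")
sc=lambda p:(np.array(p)+.5)/2.5-.5+[165,120]
si=lambda p:(np.array(p)+.5)/3.3-.5+[180,135]
items={'rs':(.045,[(433,543)],[(239,37)]),'rm':(.045,[(520,386)],[(88,131)]),'rl':(.045,[(234,260)],[(460,266)]),
'ss':(.045,[(137,140),(172,137),(176,163),(138,166)],[(585,400),(662,399),(672,449),(588,452)]),
'sl':(.045,[(373,241),(428,236),(438,270),(382,282)],[(148,226),(235,223),(237,281),(143,287)]),
'rd':(.008,[(320,155)],[(295,495)]),
'sd':(.008,[(242,387),(317,347),(366,410),(288,456)],[(289,179),(388,144),(447,198),(343,233)]),
'bead1':(.01,[(377,195)],[(199,410)]),'bead2':(.01,[(489,333)],[(95,232)]),'jar':(.075,[(137,365)],[(579,108)])}
for k,(z,a,b) in items.items():
  for n,C,f,q in(('scene',S,sc,a),('side',D,si,b)):
    P=np.array([back(*C,f(p),z) for p in q]);o=P.mean(0)
    e=''
    if len(P)==4:
      E=np.roll(P,-1,0)-P; e=np.c_[np.linalg.norm(E,axis=1),np.degrees(np.arctan2(E[:,1],E[:,0]))%90].T.round(3)
    print(k,n,o,e)
s=arm.read_state();print(R.from_rotvec(s["orientation"]).as_matrix())
E
```

```text
rs scene [0.593  0.2793] 
rs side [0.5905 0.272 ] 
rm scene [0.435  0.1854] 
rm side [0.4332 0.1781] 
rl scene [ 0.6078 -0.0791] 
rl side [ 0.6021 -0.0914] 
ss scene [ 0.6167 -0.2533] [[ 0.039  0.039  0.042  0.038]
 [67.983 71.524 67.353 67.686]]
ss side [ 0.6141 -0.259 ] [[ 0.043  0.04   0.045  0.041]
 [65.808 62.098 67.698 59.286]]
sl scene [0.4509 0.0023] [[ 0.058  0.044  0.06   0.053]
 [67.84  71.031 75.892 69.282]]
sl side [ 0.451  -0.0035] [[ 0.058  0.065  0.059  0.068]
 [67.72  70.249 70.478 69.474]]
rd scene [ 0.444  -0.1898] 
rd side [ 0.4415 -0.1971] 
sd scene [0.6134 0.08  ] [[0.088 0.086 0.091 0.088]
 [3.323 4.524 4.557 2.734]]
sd side [0.6122 0.0685] [[0.09  0.088 0.088 0.082]
 [8.106 3.505 4.89  5.014]]
bead1 scene [ 0.418  -0.1066] 
bead1 side [ 0.4157 -0.1104] 
bead2 scene [0.4109 0.1043] 
bead2 side [0.4112 0.0979] 
jar scene [0.7514 0.0068] 
jar side [0.7487 0.0032] 
[[-0.8926  0.4509 -0.0009]
 [ 0.4509  0.8926 -0.0012]
 [ 0.0003 -0.0014 -1.    ]]
```

View pics/wrist0.png

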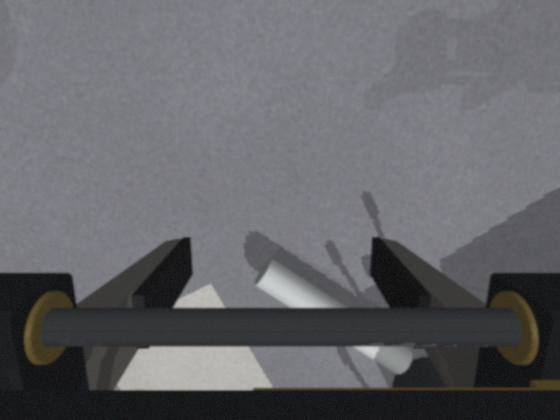

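The confirming crops match: the brown dish is the only wooden round one, with centre about (0.443, -0.193). The two cameras disagree by about 7 mm in y, so I'll refine with the wrist camera during a quick survey, starting over the small round cutter.

```bash
python3 -m pendant '[[0.09,0,0,0.018,-0.156],[0.09,0,0,0.018,-0.156],[0.09,0,0,0.018,-0.156]]'; python3 -m pendant '[[0.09,-0.0476,-0.0339,0,0],[0.09,-0.0476,-0.0339,0,0],[0.09,-0.0476,-0.0339,0,0],[0.09,-0.0476,-0.0339,0,0],[0.09,-0.0476,-0.0339,0,0]]'; python3 -m pendant '[[0.09,-0.0476,-0.0339,0,0],[0.09,-0.0476,-0.0339,0,0],[0.09,0,0,0,0],[0.09,0,0,0,0]]'
cat > snap.py <<'E'
import sys,pickle
from h import *
s=arm.read_state();im=eyes.capture("wrist")[:,:,::-1]
pickle.dump((s,im),open(f"pics/{sys.argv[1]}.pkl","wb"));cv2.imwrite(f"pics/{sys.argv[1]}.png",im)
M=R.from_rotvec(s["orientation"]).as_matrix()
print(s["clock"],s["ee_pos"],"psi",np.degrees(np.arctan2(M[1,0],M[0,0])),"tilt",M[2],abs(s["joint_vel"]).max())
E
python3 snap.py w_rs
```

```text
clock: 0.52
ee_pos: [0.2591, 0.513, 0.1597]
orientation: [0.008, -3.141, 0.001]
wrist_force: [0.0, 0.3, 0.9]
gripper_width: 0.977
finger_force: 0.0
clock: 1.15
ee_pos: [0.4985, 0.3424, 0.1604]
orientation: [0.0, -3.141, -0.0]
wrist_force: [0.0, 1.4, 0.2]
gripper_width: 0.981
finger_force: 0.0
clock: 1.65
ee_pos: [0.5918, 0.2762, 0.16]
orientation: [-0.0, -3.14, -0.0]
wrist_force: [0.2, 0.2, -0.2]
gripper_width: 0.978
finger_force: 0.0
1.65 [0.5918 0.2762 0.16  ] psi 179.99638736703895 tilt [ 0.0015  0.0001 -1.    ] 0.026380978777884666
```

```bash
python3 -m pendant '[[0.09,0.0527,-0.0313,0,0],[0.09,0.0527,-0.0313,0,0],[0.09,0.0527,-0.0313,0,0],[0.09,0,0,0,0],[0.09,0,0,0,0]]' >/dev/null; python3 snap.py w_rm
python3 -m pendant '[[0.09,-0.0448,-0.027,0,0],[0.09,-0.0448,-0.027,0,0],[0.09,-0.0448,-0.027,0,0],[0.09,-0.0448,-0.027,0,0],[0.09,0,0,0,0]]' >/dev/null; python3 -m pendant '[[0.09,0,0,0,0]]' >/dev/null;python3 snap.py w_sd
python3 -m pendant '[[0.09,0.0027,-0.053,0,0],[0.09,0.0027,-0.053,0,0],[0.09,0.0027,-0.053,0,0],[0.09,0,0,0,0],[0.09,0,0,0,0]]'>/dev/null; python3 snap.py w_rl
python3 -m pendant '[[0.09,-0.0035,-0.057,0,0],[0.09,-0.0035,-0.057,0,0],[0.09,-0.0035,-0.057,0,0],[0.09,0,0,0,0],[0.09,0,0,0,0]]'>/dev/null; python3 snap.py w_ss
python3 -m pendant '[[0.09,0.0575,0.021,0,0],[0.09,0.0575,0.021,0,0],[0.09,0.0575,0.021,0,0],[0.09,0,0,0,0],[0.09,0,0,0,0]]'>/dev/null; python3 snap.py w_rd
python3 -m pendant '[[0.09,-0.002,0.048,0,0],[0.09,-0.002,0.048,0,0],[0.09,-0.002,0.048,0,0],[0.09,-0.002,0.048,0,0],[0.09,0,0,0,0]]' >/dev/null; python3 -m pendant '[[0.09,0,0,0,0]]' >/dev/null; python3 snap.py w_sl
python3 - <<'E'
import cv2,numpy as np
t=[cv2.imread(f'pics/w_{n}.png')[110:310,147:413] for n in 'rs rm rl ss sl rd sd'.split()]
t+=[t[0]*0]*2
cv2.imwrite('pics/mont.png',np.vstack([np.hstack(t[i:i+3]) for i in (0,3,6)]))
E
```

```text
2.325 [0.4347 0.183  0.1614] psi -179.9084051907996 tilt [-0.0024  0.0006 -1.    ] 0.056375004501966614
3.125 [0.6141 0.0749 0.1603] psi -179.95134592494884 tilt [ 0.0004  0.0004 -1.    ] 0.034394751563183584
3.8 [ 0.6054 -0.0835  0.1609] psi -179.938983799489 tilt [-0.0003  0.0006 -1.    ] 0.019116232631983577
4.475 [ 0.6165 -0.2539  0.1604] psi -179.89338618121656 tilt [ 0.0003  0.001  -1.    ] 0.015867399780646992
5.15 [ 0.4446 -0.1923  0.1614] psi -179.88666082686868 tilt [-0.002  -0.0012 -1.    ] 0.055194095774586026
5.95 [ 0.4528 -0.0014  0.1611] psi -179.9323822386175 tilt [-0.001  -0.0007 -1.    ] 0.028378347729851556
```

View pics/mont.png

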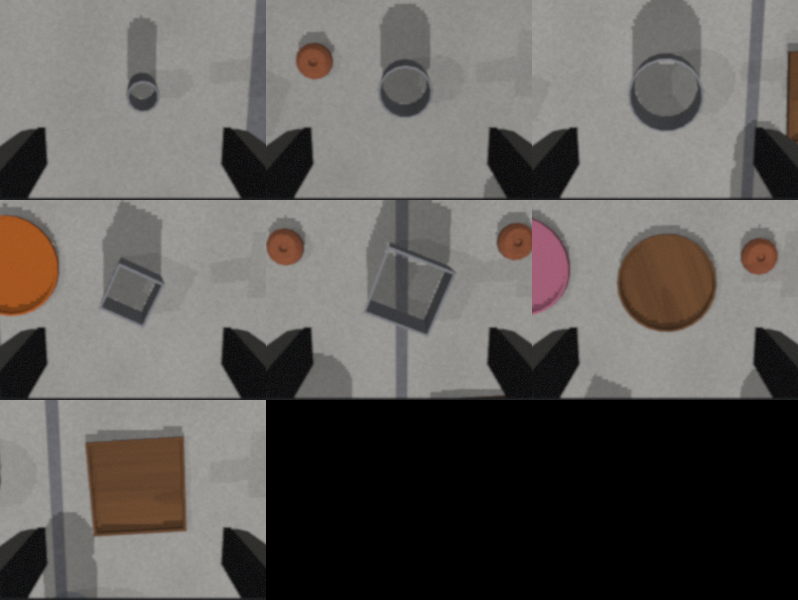

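The wrist montage shows each target near its tile centre: rs (143,96), rm (405,91), rl (666,94), ss (132,292), sl (410,288), round dish (667,282), square dish (137,486). Next I'll fit models and overlay them.

```bash
cat > fit.py <<'E'
from h import *
import pickle
from scipy.optimize import minimize
def load(n):
    s,im=pickle.load(open(f"pics/{n}.pkl","rb"));return s,im,cam("wrist",s)
def circ(c,r,z,n=90):
    a=np.linspace(0,2*np.pi,n,endpoint=False);return np.c_[c[0]+r*np.cos(a),c[1]+r*np.sin(a),np.full(n,z)]
def sq(c,w,z,th,n=20):
    t=np.linspace(-1,1,n,endpoint=False);o=np.ones(n)
    P=np.r_[np.c_[t,-o],np.c_[o,t],np.c_[-t,o],np.c_[-o,-t]]*w/2
    C,S=np.cos(th),np.sin(th);P=P@np.array([[C,S],[-S,C]])+c
    return np.c_[P,np.full(len(P),z)]
def brown(im):
    h=cv2.cvtColor(im,cv2.COLOR_BGR2HSV);m=((h[...,0]<18)&(h[...,1]>90)&(h[...,2]<150)).astype(np.uint8)
    c,_=cv2.findContours(m,cv2.RETR_EXTERNAL,cv2.CHAIN_APPROX_NONE)
    return max(c,key=cv2.contourArea)
E
python3 - <<'E'
from fit import *
g={'rs':((290,206),.014,.045),'rm':((286.5,201),.023,.045),'rl':((281,204),.032,.045),'rd':(None,.047,.008)}
q={'ss':(.042,(279,201),None),'sl':(.060,(291,197),None),'sd':(.09,None,None)}
T={}
for n,(uv,r,z) in g.items():
    s,im,C=load('w_'+n)
    if uv is None:
        k=brown(im);print(cv2.fitEllipse(k));uv=cv2.fitEllipse(k)[0]
    c=back(*C,uv,z);print(n,c,'rel',c-s['ee_pos'][:2])
    T[n]=(im,[proj(*C,circ(c,r,z)),proj(*C,circ(c,r,0))],uv)
for n,(w,uv,_) in q.items():
    s,im,C=load('w_'+n);z=.008 if n=='sd' else .045
    if uv is None:
        k=brown(im);b=cv2.minAreaRect(k);print(b);uv=b[0];th=np.radians(4.5)
    else: th=np.radians(67)
    c=back(*C,uv,z);print(n,c,'rel',c-s['ee_pos'][:2])
    T[n]=(im,[proj(*C,sq(c,w,z,th)),proj(*C,sq(c,w,0,th))],uv)
out=[]
for n in 'rs rm rl ss sl rd'.split():
    im,P,uv=T[n];x,y=int(uv[0]-66),int(uv[1]-75)
    o=cv2.resize(im[y:y+150,x:x+133],(266,300),interpolation=1)
    for p,col in zip(P,((0,255,255),(255,120,0))):
        for a in p: cv2.circle(o,tuple(np.int32((a-[x,y]+.5)*2)),0,col,-1)
    out.append(o)
cv2.imwrite('pics/ov.png',np.vstack([np.hstack(out[:3]),np.hstack(out[3:])]))
E
```

```text
rs [0.5907 0.2838] rel [-0.0011  0.0076]
rm [0.4302 0.1878] rel [-0.0046  0.0048]
rl [ 0.603  -0.0833] rel [-0.0024  0.0002]
((281.49359130859375, 192.37294006347656), (95.57261657714844, 96.55891418457031), 87.29159545898438)
rd [ 0.4398 -0.1918] rel [-0.0048  0.0005]
ss [ 0.6114 -0.2553] rel [-0.0051 -0.0014]
sl [0.4446 0.0069] rel [-0.0082  0.0083]
((283.6207275390625, 196.05174255371094), (93.19184875488281, 96.48028564453125), 86.633544921875)
sd [0.6122 0.0776] rel [-0.0019  0.0027]
```

View pics/ov.png

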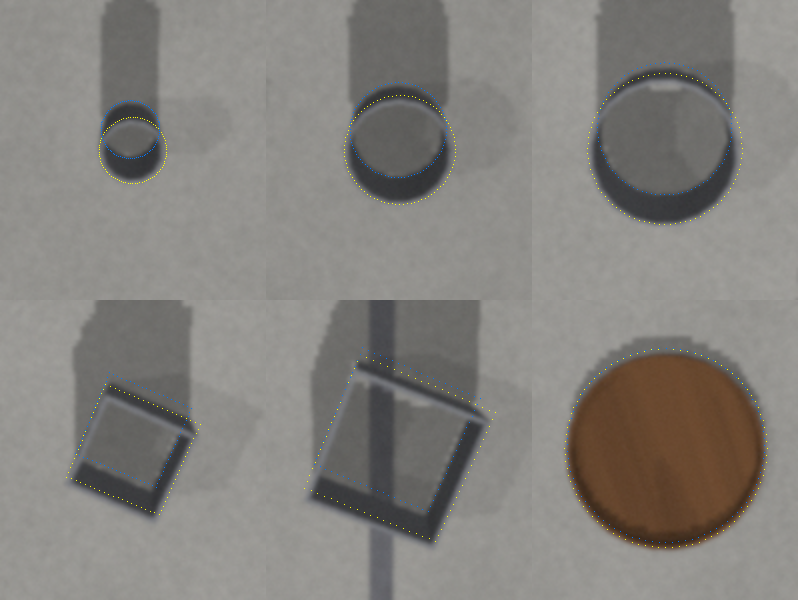

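Overlays fit; the bright rim blends into the paper, so the dark outlines look slightly small. Next is the small round cutter: hover, descend, grip.

```bash
python3 -m pendant '[[0.06,-0.023,0.0475,0,0],[0.06,-0.023,0.0475,0,0],[0.06,-0.023,0.0475,0,0],[0.06,-0.023,0.0475,0,0],[0.06,-0.023,0.0475,0,0]]'|sed -n 2p; python3 -m pendant '[[0.06,-0.023,0.0475,0,0],[0.06,0,0,0.05,0],[0.06,0,0,0.05,0],[0.06,0,0,0,0],[0.06,0,0,0,0]]'; python3 -m pendant '[[0.06,0,0,0.043,0],[0.06,0,0,0,0],[0.06,0,0,0,0]]'
```

```text
ee_pos: [0.5684, 0.2366, 0.1605]
clock: 7.25
ee_pos: [0.5915, 0.2835, 0.0627]
orientation: [0.002, 3.139, 0.001]
wrist_force: [0.2, 0.6, 0.4]
gripper_width: 0.653
finger_force: 0.0
clock: 7.62
ee_pos: [0.5914, 0.2844, 0.0205]
orientation: [0.0, 3.138, 0.002]
wrist_force: [0.4, 0.5, 0.7]
gripper_width: 0.652
finger_force: 0.0
```

```bash
python3 -m pendant '[[0,0,0,0.002,0],[0,0,0,0,0],[0,0,0,0,0],[0,0,0,0,0],[0,0,0,0,0]]'; python3 -m pendant '[[0,0,0,0,0],[0,0,0,-0.02,0],[0,0,0,-0.06,0],[0,0,0,-0.06,0],[0,0,0,0,0]]'; python3 -m pendant '[[0,0,0,0,0]]'; python3 snap.py g_rs; python3 -c "
import cv2
a=cv2.imread('pics/g_rs.png')[190:310,200:360];cv2.imwrite('pics/g1.png',cv2.resize(a,None,fx=4,fy=4))"
```

```text
clock: 8.25
ee_pos: [0.5897, 0.2841, 0.0159]
orientation: [-0.0, 3.141, 0.0]
wrist_force: [-1.0, -0.2, 2.6]
gripper_width: 0.296
finger_force: 30.0
clock: 8.88
ee_pos: [0.5938, 0.2853, 0.1642]
orientation: [-0.001, 3.128, 0.006]
wrist_force: [0.8, 0.2, -0.3]
gripper_width: 0.292
finger_force: 30.0
clock: 9.0
ee_pos: [0.5893, 0.284, 0.1558]
orientation: [-0.0, 3.142, -0.0]
wrist_force: [-0.0, 0.0, -1.6]
gripper_width: 0.295
finger_force: 30.0
9.0 [0.5893 0.284  0.1558] psi -179.98617818450538 tilt [-0. -0. -1.] 0.036214353163592033
```

View pics/g1.png

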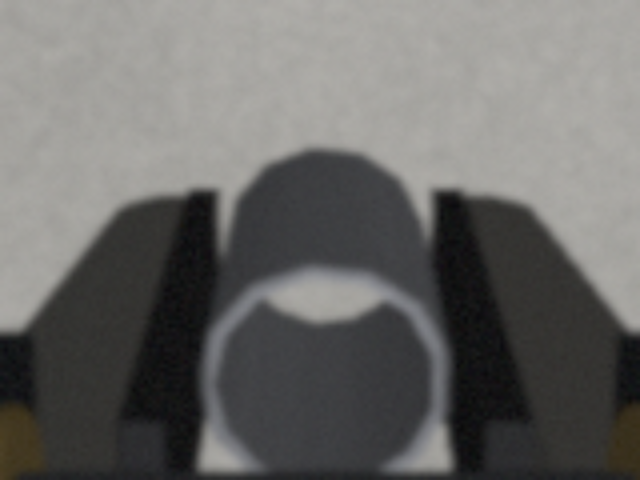

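Held upright, with the rim centre at wrist pixel (281.6, 286.5). I'll compute the tool-frame offset of the cutter and use it to calibrate the camera bias.

```bash
python3 - <<'E'
from fit import *
s,im,C=load('g_rs')
for r in (285,286.5,288): print(back(*C,(281.6,r),s['ee_pos'][2]+.0285)-s['ee_pos'][:2])
E
```

```text
[0.0011 0.0002]
[0.0018 0.0002]
[0.0025 0.0003]
```

```bash
python3 -m pendant '[[0,0.0168,-0.0529,0,0],[0,0.0168,-0.0529,0,0],[0,0.0168,-0.0529,0,0],[0,0.0168,-0.0529,0,0],[0,0.0168,-0.0529,0,0]]'|sed -n 2p; python3 -m pendant '[[0,0.0168,-0.0529,0,0],[0,0.0168,-0.0529,0,0],[0,0.0168,-0.0529,0,0],[0,0.0168,-0.0529,0,0],[0,0,0,0.05,0]]'|sed -n 2p; python3 -m pendant '[[0,0,0,0.05,0],[0,0,0,0,0],[0,0,0,0,0],[0,0,0,0,0]]'
```

```text
ee_pos: [0.5034, 0.0183, 0.1535]
ee_pos: [0.4393, -0.197, 0.1071]
clock: 10.8
ee_pos: [0.4399, -0.193, 0.0578]
orientation: [-0.001, 3.139, -0.004]
wrist_force: [0.1, -0.4, -0.8]
gripper_width: 0.29
finger_force: 30.0
```

```bash
python3 -m pendant '[[0,0.001,0.001,0.02,0],[0,0,0,0.015,0],[0,0,0,0,0],[0,0,0,0,0],[0,0,0,0,0]]'
```

```text
clock: 11.42
ee_pos: [0.438, -0.1915, 0.0213]
orientation: [-0.0, 3.141, -0.001]
wrist_force: [1.0, 0.1, 0.1]
gripper_width: 0.294
finger_force: 30.0
```

```bash
python3 -m pendant '[[0,0,0,0.001,0],[0,0,0,0.001,0],[0,0,0,0,0]]'; python3 -m pendant '[[0.06,0,0,0,0],[0.06,0,0,0,0],[0.06,0,0,0,0],[0.06,0,0,-0.05,0],[0.06,0,0,-0.0625,0]]'; python3 -m pendant '[[0.07,0,0,-0.03,0],[0.07,0,0,0,0],[0.07,0,0,0,0]]'|sed -n 2p; python3 snap.py p_rs
```

```text
clock: 11.8
ee_pos: [0.4376, -0.1912, 0.0189]
orientation: [-0.0, 3.141, -0.0]
wrist_force: [-0.6, 0.1, 3.4]
gripper_width: 0.288
finger_force: 30.0
clock: 12.42
ee_pos: [0.4361, -0.1901, 0.131]
orientation: [0.0, -3.138, -0.004]
wrist_force: [1.4, 0.1, 0.0]
gripper_width: 0.652
finger_force: 0.0
ee_pos: [0.4367, -0.1905, 0.1596]
12.8 [ 0.4367 -0.1905  0.1596] psi -179.98937295482096 tilt [ 0.0019  0.0015 -1.    ] 0.017210031256249463
```

```bash
python3 -m pendant '[[0.07,0.0009,0.054,0,0],[0.07,0.0009,0.054,0,0],[0.07,0.0009,0.054,0,0],[0.07,0.0009,0.054,0,0],[0.07,0.0009,0.054,0,0]]'|sed -n 2p; python3 -m pendant '[[0.07,0.0009,0.054,0,0],[0.07,0.0009,0.054,0,0],[0.07,0,0,0.05,0],[0.07,0,0,0.05,0],[0.07,0,0,0,0]]'|sed -n 2p; python3 -m pendant '[[0.07,0,0,0.04,0],[0.07,0,0,0,0],[0.07,0,0,0,0]]'
python3 -c "
import cv2
a=cv2.imread('pics/p_rs.png')[110:290,180:380];cv2.imwrite('pics/p1.png',cv2.resize(a,None,fx=3,fy=3))"
```

```text
ee_pos: [0.4314, 0.0807, 0.1593]
ee_pos: [0.4257, 0.1862, 0.0561]
clock: 14.48
ee_pos: [0.4324, 0.187, 0.023]
orientation: [0.0, 3.139, 0.001]
wrist_force: [-0.4, -0.1, 1.4]
gripper_width: 0.76
finger_force: 0.0
```

View pics/p1.png

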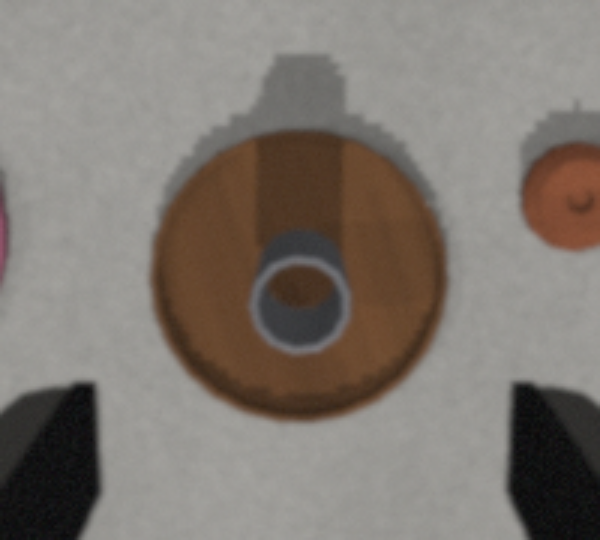

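```bash
python3 - <<'E'
from fit import *
s,im,C=load('p_rs')
print('cutter',back(*C,(280,211.7),.048),'dish',back(*C,(280,201.3),.008))
E
python3 -m pendant '[[0.07,0.001,0,0.005,0],[0,0,0,0,0],[0,0,0,0,0],[0,0,0,0,0],[0,0,0,0,0]]'; python3 -m pendant '[[0,0,0,0,0],[0,0,0,-0.02,0],[0,0,0,-0.06,0],[0,0,0,-0.06,0],[0,0,0,0,0]]'|tail -2; python3 -m pendant '[[0,0,0,0,0],[0,0,0,0,0]]'; python3 snap.py g_rm;python3 -c "
import cv2
a=cv2.imread('pics/g_rm.png')[180:310,190:370];cv2.imwrite('pics/g2.png',cv2.resize(a,None,fx=4,fy=4))"
```

```text
cutter [ 0.4395 -0.191 ] dish [ 0.4394 -0.191 ]
clock: 15.1
ee_pos: [0.4303, 0.187, 0.0164]
orientation: [-0.0, 3.141, 0.0]
wrist_force: [-1.1, -1.3, 2.3]
gripper_width: 0.498
finger_force: 30.0
gripper_width: 0.493
finger_force: 30.0
clock: 15.98
ee_pos: [0.4286, 0.1867, 0.154]
orientation: [0.0, -3.138, 0.001]
wrist_force: [-0.5, -0.3, 0.3]
gripper_width: 0.501
finger_force: 30.0
15.975 [0.4286 0.1867 0.154 ] psi -179.98949436824003 tilt [ 0.004  -0.0006 -1.    ] 0.0027280883106060748
```

View pics/g2.png

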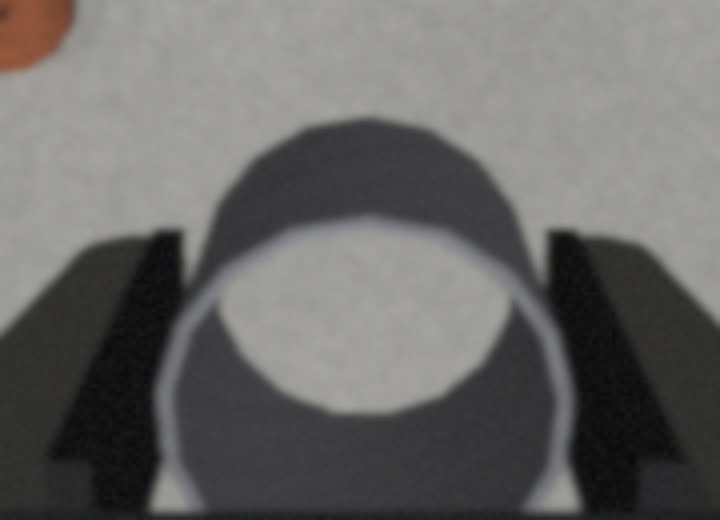

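```bash
cat > off.py <<'E'
from fit import *
import sys
n,r,top=sys.argv[1],float(sys.argv[2]),float(sys.argv[3]);s,im,C=load(n);e=s['ee_pos']
for dx in np.arange(-.004,.0045,.001):
    p=proj(*C,circ(e[:2]+[dx,0],r,e[2]+.0285));print(round(dx,3),p.min(0)[1].round(1),p.min(0)[0].round(1),p.max(0)[0].round(1))
E
python3 off.py g_rm .023 234; echo; python3 off.py g_rs .014 256.5
```

```text
-0.004 221.9 227.3 334.7
-0.003 224.2 227.4 334.6
-0.002 226.5 227.4 334.5
-0.001 228.9 227.5 334.5
0.0 231.2 227.6 334.4
0.001 233.5 227.7 334.3
0.002 235.8 227.8 334.2
0.003 238.0 227.8 334.1
0.004 240.3 227.9 334.0

-0.004 242.9 248.4 313.7
-0.003 245.2 248.4 313.7
-0.002 247.4 248.5 313.6
-0.001 249.7 248.5 313.6
0.0 251.9 248.6 313.5
0.001 254.2 248.6 313.4
0.002 256.4 248.6 313.4
0.003 258.6 248.7 313.3
0.004 260.8 248.7 313.3
```

```bash
python3 -m pendant '[[0,-0.0014,-0.054,0,0],[0,-0.0014,-0.054,0,0],[0,-0.0014,-0.054,0,0],[0,-0.0014,-0.054,0,0],[0,-0.0014,-0.054,0,0]]'|sed -n 2p; python3 -m pendant '[[0,-0.0014,-0.054,0,0],[0,-0.0014,-0.054,0,0],[0,0,0,0.04,0],[0,0,0,0.035,0],[0,0,0,0,0]]'|sed -n 2p; python3 -m pendant '[[0,0,0,0,0],[0,0,0,0,0],[0,0,0,0,0]]'
```

```text
ee_pos: [0.4362, -0.0845, 0.1549]
ee_pos: [0.437, -0.189, 0.0774]
clock: 17.65
ee_pos: [0.4407, -0.1915, 0.0823]
orientation: [-0.001, 3.14, -0.002]
wrist_force: [0.8, -0.0, -0.5]
gripper_width: 0.495
finger_force: 30.0
```

Move 1.5 mm in tool x, then lower in steps to TCP z ≈ 0.0195.

```bash
python3 -m pendant '[[0,0.0015,0,0.015,0],[0,0,0,0.015,0],[0,0,0,0.015,0],[0,0,0,0,0],[0,0,0,0,0]]'; python3 -m pendant '[[0,0,0,0.013,0],[0,0,0,0,0],[0,0,0,0,0],[0,0,0,0,0]]'
```

```text
clock: 18.27
ee_pos: [0.4385, -0.1911, 0.0361]
orientation: [0.0, -3.142, -0.0]
wrist_force: [0.7, -1.0, 0.7]
gripper_width: 0.497
finger_force: 30.0
clock: 18.77
ee_pos: [0.4386, -0.1912, 0.0234]
orientation: [-0.0, 3.141, -0.001]
wrist_force: [-0.3, 0.3, 0.0]
gripper_width: 0.497
finger_force: 30.0
```

```bash
python3 -m pendant '[[0,0,0,0.003,0],[0,0,0,0.001,0],[0,0,0,0.001,0],[0,0,0,0,0]]'; python3 -m pendant '[[0.07,0,0,0,0],[0.07,0,0,0,0],[0.07,0,0,0,0],[0.07,0,0,-0.05,0],[0.088,0,0,-0.0625,0]]'; python3 -m pendant '[[0.088,0,0,-0.03,0],[0.088,0,0,0,0],[0.088,0,0,0,0]]'|sed -n 2p; python3 snap.py p_rm
```

```text
clock: 19.27
ee_pos: [0.4385, -0.1911, 0.0193]
orientation: [0.001, -3.141, -0.001]
wrist_force: [-4.6, 2.5, 12.4]
gripper_width: 0.497
finger_force: 30.0
clock: 19.9
ee_pos: [0.4371, -0.1901, 0.1304]
orientation: [0.0, -3.138, -0.004]
wrist_force: [0.7, -0.2, 0.1]
gripper_width: 0.848
finger_force: 0.0
ee_pos: [0.4376, -0.1905, 0.159]
20.275 [ 0.4376 -0.1905  0.159 ] psi -179.99312099414985 tilt [ 0.002   0.0015 -1.    ] 0.016555977466798145
```

```bash
python3 -m pendant '[[0.088,-0.0414,0.0268,0,0],[0.088,-0.0414,0.0268,0,0],[0.088,-0.0414,0.0268,0,0],[0.088,-0.0414,0.0268,0,0],[0.088,0,0,0.05,0]]'|sed -n 2p; python3 -m pendant '[[0.088,0,0,0.04,0],[0.088,0,0,0,0],[0.088,0,0,0,0],[0.088,0,0,0,0]]'
python3 -c "
import cv2
a=cv2.imread('pics/p_rm.png')[110:290,180:380];cv2.imwrite('pics/p2.png',cv2.resize(a,None,fx=3,fy=3))"
```

```text
ee_pos: [0.6086, -0.0827, 0.1121]
clock: 21.45
ee_pos: [0.6055, -0.0845, 0.0728]
orientation: [0.0, 3.138, -0.002]
wrist_force: [-0.1, 1.1, 0.7]
gripper_width: 0.957
finger_force: 0.0
```

View pics/p2.png

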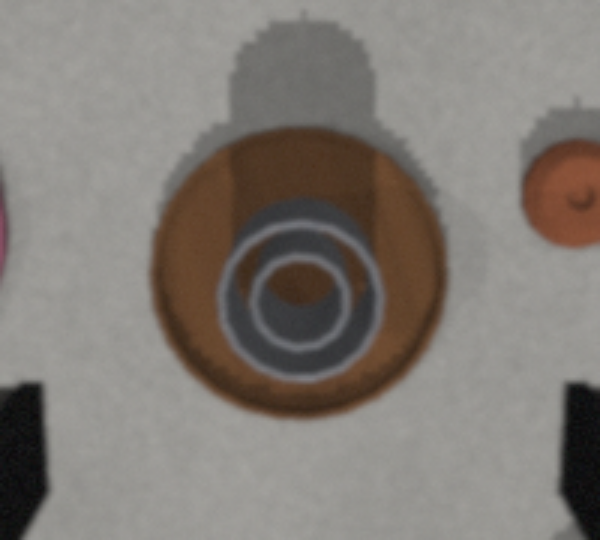

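Two nest concentrically, at crop (300,300). Continuing with the large round one.

```bash
python3 -m pendant '[[0.088,0.002,0.001,0.04,0],[0.088,0,0,0.012,0],[0.088,0,0,0,0],[0.088,0,0,0,0]]'|sed -n 2p; python3 -m pendant '[[0.088,0,0,0.003,0],[0,0,0,0,0],[0,0,0,0,0],[0,0,0,0,0],[0,0,0,0,0]]';  python3 -m pendant '[[0,0,0,0,0],[0,0,0,-0.02,0],[0,0,0,-0.06,0],[0,0,0,-0.06,0],[0,0,0,0,0]]'|tail -2; python3 -m pendant '[[0,0,0,0,0],[0,0,0,0,0]]'; python3 snap.py g_rl;python3 off.py g_rl .032 0
python3 - <<'E'
import cv2,numpy as np
im=cv2.imread('pics/g_rl.png');g=im.astype(int)
print([(r,g[r,281].tolist()) for r in range(190,245)])
E
```

```text
ee_pos: [0.6033, -0.0833, 0.0203]
clock: 22.58
ee_pos: [0.6021, -0.0829, 0.0158]
orientation: [-0.0, 3.141, -0.0]
wrist_force: [0.1, -0.1, 1.8]
gripper_width: 0.689
finger_force: 29.6
gripper_width: 0.69
finger_force: 29.6
clock: 23.45
ee_pos: [0.6006, -0.0824, 0.1536]
orientation: [0.0, -3.138, -0.002]
wrist_force: [0.6, 0.7, -0.6]
gripper_width: 0.691
finger_force: 29.6
23.45 [ 0.6006 -0.0824  0.1536] psi -179.9908594043025 tilt [ 0.0037  0.0013 -1.    ] 0.006382621040853735
-0.004 200.6 206.3 355.9
-0.003 203.0 206.4 355.7
-0.002 205.4 206.6 355.6
-0.001 207.8 206.7 355.5
0.0 210.2 206.8 355.4
0.001 212.5 206.9 355.3
0.002 214.9 207.0 355.2
0.003 217.2 207.1 355.1
0.004 219.6 207.2 354.9
[(190, [152, 154, 156]), (191, [155, 159, 159]), (192, [153, 157, 159]), (193, [153, 157, 159]), (194, [152, 155, 157]), (195, [146, 151, 152]), (196, [135, 138, 139]), (197, [102, 103, 103]), (198, [75, 74, 73]), (199, [62, 61, 61]), (200, [60, 58, 58]), (201, [63, 60, 59]), (202, [62, 60, 58]), (203, [62, 62, 61]), (204, [62, 61, 59]), (205, [59, 58, 55]), (206, [62, 59, 59]), (207, [61, 60, 59]
[... 157 characters left out ...]
66, 63, 62]), (216, [62, 59, 61]), (217, [75, 70, 71]), (218, [94, 90, 89]), (219, [117, 113, 111]), (220, [136, 131, 131]), (221, [145, 141, 141]), (222, [153, 152, 153]), (223, [154, 156, 157]), (224, [153, 157, 158]), (225, [153, 156, 160]), (226, [155, 160, 161]), (227, [154, 159, 159]), (228, [157, 161, 162]), (229, [152, 156, 158]), (230, [152, 157, 158]), (231, [152, 156, 157]), (232, [151, 154, 156]), (233, [150, 153, 154]), (234, [148, 153, 154]), (235, [147, 152, 153]), (236, [150, 154, 156]), (237, [148, 152, 153]), (238, [147, 151, 153]), (239, [151, 155, 156]), (240, [149, 153, 153]), (241, [147, 151, 152]), (242, [149, 152, 154]), (243, [150, 154, 156]), (244, [150, 154, 155])]
```

```bash
python3 -m pendant '[[0,0.0408,-0.0272,0,0],[0,0.0408,-0.0272,0,0],[0,0.0408,-0.0272,0,0],[0,0.0408,-0.0272,0,0],[0,0,0,0.04,0]]'|sed -n 2p; python3 -m pendant '[[0,0,0,0.03,0],[0,0,0,0,0],[0,0,0,0,0],[0,0,0,0,0]]'
```

```text
ee_pos: [0.4387, -0.1945, 0.1172]
clock: 24.62
ee_pos: [0.4398, -0.1922, 0.087]
orientation: [-0.001, 3.14, -0.002]
wrist_force: [0.5, 0.1, -0.3]
gripper_width: 0.689
finger_force: 29.6
```

```bash
python3 -m pendant '[[0,0.0015,0.001,0.02,0],[0,0,0,0.02,0],[0,0,0,0.015,0],[0,0,0,0,0],[0,0,0,0,0]]'; python3 -m pendant '[[0,0,0,0.009,0],[0,0,0,0,0],[0,0,0,0,0]]'
```

```text
clock: 25.25
ee_pos: [0.438, -0.1911, 0.0314]
orientation: [-0.001, 3.14, -0.001]
wrist_force: [0.5, 0.1, -0.7]
gripper_width: 0.688
finger_force: 29.6
clock: 25.62
ee_pos: [0.4373, -0.1907, 0.0216]
orientation: [0.0, -3.142, -0.0]
wrist_force: [-0.3, -0.1, 0.4]
gripper_width: 0.69
finger_force: 29.6
```

```bash
python3 -m pendant '[[0,0,0,0.002,0],[0,0,0,0.001,0],[0,0,0,0,0]]'; python3 -m pendant '[[0.088,0,0,0,0],[0.088,0,0,0,0],[0.088,0,0,0,0],[0.088,0,0,-0.05,0],[0.088,0,0,-0.0625,0]]'|sed -n 2p; python3 -m pendant '[[0.088,0,0,-0.03,0],[0.088,0,0,0,0],[0.088,0,0,0,0]]'|sed -n 2p; python3 snap.py p_rl
python3 - <<'E'
from fit import *
s,im,C=load('w_sd');k=brown(im)
P=np.float32([back(*C,p,.008) for p in k[:,0]]);print('sd',cv2.minAreaRect(P*1000))
for n,uv,c4 in(('w_ss',(279,201),[(70,484),(155,518),(193,432),(108,386)]),('w_sl',(291,197),[(310,498),(433,543),(488,420),(359,363)])):
    s,im,C=load(n);x,y=int(uv[0]-66),int(uv[1]-75);ox=0 if n=='w_ss' else 266
    px=(np.array(c4)-[ox,300]+.5)/2+[x,y]-.5
    P=np.array([back(*C,p,.045) for p in px]);E=np.roll(P,-1,0)-P
    print(n,P.mean(0),np.linalg.norm(E,axis=1),np.degrees(np.arctan2(E[:,1],E[:,0]))%90, cv2.minAreaRect(np.float32(P*1000)))
E
python3 -c "
import cv2
a=cv2.imread('pics/p_rl.png')[110:290,180:380];cv2.imwrite('pics/p3.png',cv2.resize(a,None,fx=3,fy=3))"
```

```text
clock: 26.0
ee_pos: [0.4373, -0.1907, 0.0187]
orientation: [0.0, -3.142, -0.0]
wrist_force: [0.2, -0.3, 0.8]
gripper_width: 0.686
finger_force: 29.6
ee_pos: [0.4361, -0.1898, 0.1311]
ee_pos: [0.4366, -0.1901, 0.1596]
27.0 [ 0.4366 -0.1901  0.1596] psi -179.99136370363073 tilt [ 0.0019  0.0015 -1.    ] 0.016503860814094582
sd ((613.5473022460938, 77.76593780517578), (88.43600463867188, 87.62010192871094), 3.588190793991089)
w_ss [ 0.6136 -0.2557] [0.0386 0.04   0.0395 0.0441] [67.4441 67.5335 61.561  68.4795] ((612.6398315429688, -255.52078247070312), (39.30377960205078, 44.10768508911133), 67.53348541259766)
w_sl [0.4477 0.0065] [0.0557 0.0571 0.0574 0.0599] [69.1544 67.9754 66.3936 69.6401] ((447.0674133300781, 6.884014129638672), (57.333587646484375, 59.87984848022461), 69.15436553955078)
```

View pics/p3.png

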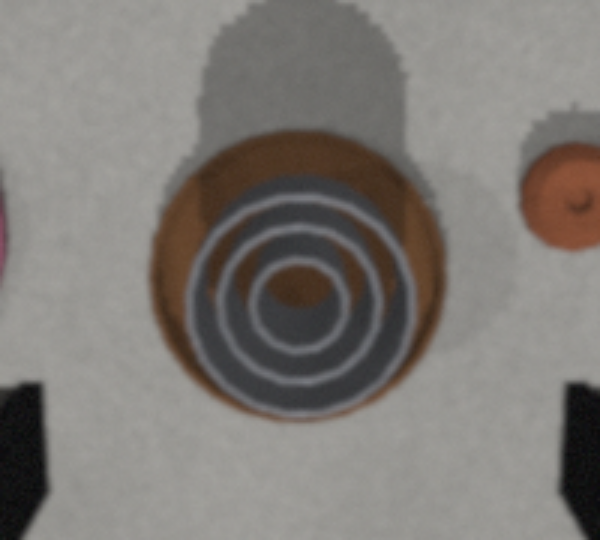

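Round set is done: three concentric rims at crop (300,305). Now the small square one.

```bash
python3 -m pendant '[[0.07,-0.044,-0.0163,0,0],[0.07,-0.044,-0.0163,0,0],[0.07,-0.044,-0.0163,0,0],[0.07,-0.044,-0.0163,0,0],[0.07,0,0,0.02,0.132]]'|sed -n 2p; python3 -m pendant '[[0.07,0,0,0.03,0.132],[0.07,0,0,0.03,0.132],[0.07,0,0,0,0],[0.07,0,0,0,0],[0.07,0,0,0,0]]'; python3 snap.py h_ss
```

```text
ee_pos: [0.6155, -0.2569, 0.1393]
clock: 28.3
ee_pos: [0.6142, -0.2564, 0.0827]
orientation: [0.615, 3.078, -0.002]
wrist_force: [-0.2, 0.6, 0.1]
gripper_width: 0.761
finger_force: 0.0
28.3 [ 0.6142 -0.2564  0.0827] psi 157.39074294283748 tilt [-0.0025 -0.0005 -1.    ] 0.005955141416121876
```

```bash
python3 -m pendant '[[0.07,0.002,0,0.045,0],[0.07,0,0,0.015,0],[0.07,0,0,0,0],[0.07,0,0,0,0]]'|sed -n 2p; python3 -m pendant '[[0.07,0,0,0.005,0],[0,0,0,0,0],[0,0,0,0,0],[0,0,0,0,0],[0,0,0,0,0]]';  python3 -m pendant '[[0,0,0,0,0],[0,0,0,-0.02,0],[0,0,0,-0.06,0],[0,0,0,-0.06,0],[0,0,0,0,0]]'|tail -2; python3 -m pendant '[[0,0,0,0,0],[0,0,0,0,0]]'; python3 snap.py g_ss
cat > offs.py <<'E'
from fit import *
import sys
n,w=sys.argv[1],float(sys.argv[2]);s,im,C=load(n)
M=R.from_rotvec(s['orientation']).as_matrix()
for d in np.arange(-.004,.0045,.001):
    # tool +x side edge midpoints: top outer edge, bottom outer edge
    f=lambda x,z:proj(*C,s['ee_pos']+M@np.array([x,0,z]))[0,1].round(1)
    print(round(d,3),'rim',f(d+w/2,-.0285),'rim_in',f(d+w/2-.002,-.0285),'bottom',f(d+w/2,.0165))
g=im[185:265,276:286].mean((1,2)).astype(int);print(list(zip(range(185,265),g.tolist())))
E
python3 offs.py g_ss .042
```

```text
ee_pos: [0.6127, -0.2558, 0.0229]
clock: 29.48
ee_pos: [0.6116, -0.2551, 0.0163]
orientation: [0.618, 3.08, 0.0]
wrist_force: [-0.1, 1.6, 0.1]
gripper_width: 0.455
finger_force: 29.9
gripper_width: 0.454
finger_force: 29.9
clock: 30.35
ee_pos: [0.6103, -0.2543, 0.1539]
orientation: [-0.617, -3.077, -0.002]
wrist_force: [-0.1, 1.2, -1.2]
gripper_width: 0.455
finger_force: 29.9
30.35 [ 0.6103 -0.2543  0.1539] psi 157.3191145336671 tilt [ 0.004   0.0007 -1.    ] 0.006951810075875394
-0.004 rim 244.9 rim_in 249.4 bottom 217.5
-0.003 rim 242.7 rim_in 247.2 bottom 215.8
-0.002 rim 240.4 rim_in 244.9 bottom 214.0
-0.001 rim 238.1 rim_in 242.7 bottom 212.2
0.0 rim 235.8 rim_in 240.4 bottom 210.4
0.001 rim 233.5 rim_in 238.1 bottom 208.6
0.002 rim 231.2 rim_in 235.8 bottom 206.8
0.003 rim 228.9 rim_in 233.5 bottom 205.0
0.004 rim 226.6 rim_in 231.2 bottom 203.2
[(185, 158), (186, 158), (187, 157), (188, 158), (189, 156), (190, 155), (191, 155), (192, 156), (193, 156), (194, 156), (195, 156), (196, 156), (197, 156), (198, 156), (199, 156), (200, 156), (201, 156), (202, 156), (203, 156), (204, 157), (205, 157), (206, 156), (207, 156), (208, 155), (209, 156), (210, 156), (211, 155), (212, 157), (213, 157), (214, 158), (215, 158), (216, 156), (217, 145), (218, 118), (219, 84), (220, 67), (221, 64), (222, 63), (223, 63), (224, 64), (225, 63), (226, 63), (227, 63), (228, 64), (229, 64), (230, 64), (231, 63), (232, 64), (233, 63), (234, 63), (235, 64), (236, 63), (237, 63), (238, 64), (239, 64), (240, 64), (241, 63), (242, 64), (243, 64), (244, 71), (245, 90), (246, 111), (247, 121), (248, 123), (249, 130), (250, 144), (251, 154), (252, 157), (253, 158), (254, 157), (255, 158), (256, 158), (257, 158), (258, 159), (259, 160), (260, 160), (261, 160), (262, 157), (263, 157), (264, 157)]
```

```bash
python3 -m pendant '[[0,0,0,0,-0.156],[0,0,0,0,-0.155],[0,0,0,0,-0.155],[0,-0.0037,0.0552,0,0],[0,-0.0037,0.0552,0,0]]'|sed -n 2p; python3 -m pendant '[[0,-0.0037,0.0552,0,0],[0,-0.0037,0.0552,0,0],[0,-0.0037,0.0552,0,0],[0,-0.0037,0.0552,0,0],[0,0,0,0.04,0]]'|sed -n 2p; python3 -m pendant '[[0,0,0,0.05,0],[0,0,0,0,0],[0,0,0,0,0],[0,0,0,0,0]]'; python3 snap.py x
```

```text
ee_pos: [0.6102, -0.1433, 0.1544]
ee_pos: [0.6122, 0.0808, 0.118]
clock: 32.15
ee_pos: [0.6123, 0.0766, 0.0687]
orientation: [-0.11, 3.135, -0.001]
wrist_force: [0.4, -1.3, -0.0]
gripper_width: 0.454
finger_force: 29.9
32.15 [0.6123 0.0766 0.0687] psi -175.99762019209638 tilt [-0.0042 -0.0006 -1.    ] 0.0027407328989874497
```

```bash
python3 -m pendant '[[0,0.0015,0.001,0.02,0],[0,0,0,0.02,0],[0,0,0,0.004,0],[0,0,0,0,0],[0,0,0,0,0]]'
```

```text
clock: 32.83
ee_pos: [0.6092, 0.0778, 0.0222]
orientation: [-0.11, 3.139, -0.0]
wrist_force: [0.8, -1.2, -0.6]
gripper_width: 0.458
finger_force: 29.9
```

```bash
python3 -m pendant '[[0,0,0,0.002,0],[0,0,0,0.001,0],[0,0,0,0,0]]'; python3 -m pendant '[[0.07,0,0,0,0],[0.07,0,0,0,0],[0.07,0,0,0,0],[0.07,0,0,-0.05,0],[0.084,0,0,-0.0625,0]]'|sed -n 2p; python3 -m pendant '[[0.084,0,0,-0.03,0],[0.084,0,0,0,0],[0.084,0,0,0,0],[0.084,0,0,0,0]]'|sed -n 2p; python3 snap.py p_ss
python3 -c "
import cv2
a=cv2.imread('pics/p_ss.png')[110:290,180:380];cv2.imwrite('pics/p4.png',cv2.resize(a,None,fx=3,fy=3))"
```

```text
clock: 33.2
ee_pos: [0.609, 0.0778, 0.0192]
orientation: [-0.11, 3.139, -0.0]
wrist_force: [0.4, 0.2, 1.2]
gripper_width: 0.455
finger_force: 29.9
ee_pos: [0.6073, 0.0778, 0.1311]
ee_pos: [0.6075, 0.0778, 0.1592]
34.325 [0.6075 0.0778 0.1592] psi -175.9804382336934 tilt [ 0.004   0.0005 -1.    ] 0.005117854688098397
```

View pics/p4.png

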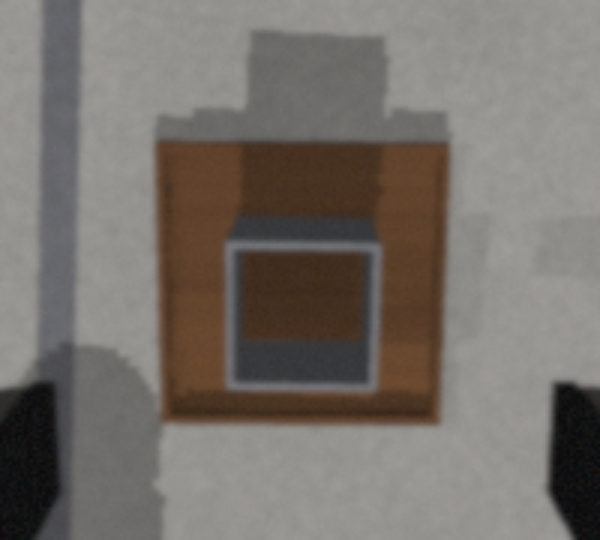

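Small square one is in the middle and aligned with the sides. Now the large square one.

```bash
python3 -m pendant '[[0.084,0.0549,-0.0199,0,0],[0.084,0.0549,-0.0199,0,0],[0.084,0.0549,-0.0199,0,0],[0.084,0,0,0.02,0.15],[0.084,0,0,0.03,0.15]]'|sed -n 2p; python3 -m pendant '[[0.084,0,0,0.03,0.149],[0.084,0,0,0,0],[0.084,0,0,0,0],[0.084,0,0,0,0]]'; python3 snap.py h_sl
python3 - <<'E'
from fit import *
s,im,C=load('p_ss')
f=lambda L,z:np.array([back(*C,(np.array(p)+.5)/3-.5+[180,110],z) for p in L])
a=f([(225,241),(382,241),(376,390),(228,390)],.048);b=f([(156,142),(450,142),(440,422),(163,422)],.008)
for P in(a,b): print(P.mean(0),np.linalg.norm(np.roll(P,-1,0)-P,axis=1),cv2.minAreaRect(np.float32(P*1000)))
E
```

```text
ee_pos: [0.4487, 0.0063, 0.1114]
clock: 35.5
ee_pos: [0.4498, 0.0064, 0.0829]
orientation: [0.589, 3.083, -0.0]
wrist_force: [1.0, -0.2, 0.3]
gripper_width: 0.915
finger_force: 0.0
35.5 [0.4498 0.0064 0.0829] psi 158.37871674955053 tilt [-0.0024  0.0003 -1.    ] 0.00847061893804373
[0.6131 0.0778] [0.0423 0.0421 0.0412 0.0421] ((613.06396484375, 77.96834564208984), (42.067806243896484, 42.26844787597656), 4.025695323944092)
[0.6135 0.0777] [0.0885 0.0891 0.0888 0.089 ] ((613.4588623046875, 77.60466003417969), (89.39767456054688, 88.77220153808594), 3.8031818866729736)
```

```bash
python3 -m pendant '[[0.084,0.001,0,0.045,0],[0.084,0,0,0.015,0],[0.084,0,0,0,0],[0.084,0,0,0,0]]'; python3 -m pendant '[[0.084,0,0,0.005,0],[0,0,0,0,0],[0,0,0,0,0],[0,0,0,0,0],[0,0,0,0,0]]';  python3 -m pendant '[[0,0,0,0,0],[0,0,0,-0.02,0],[0,0,0,-0.06,0],[0,0,0,-0.06,0],[0,0,0,0,0]]'|tail -2; python3 -m pendant '[[0,0,0,0,0],[0,0,0,0,0]]'; python3 snap.py g_sl; python3 offs.py g_sl .060
```

```text
clock: 36.05
ee_pos: [0.449, 0.0068, 0.0229]
orientation: [0.591, 3.083, -0.0]
wrist_force: [-0.4, 0.3, -0.5]
gripper_width: 0.913
finger_force: 0.0
clock: 36.67
ee_pos: [0.4479, 0.007, 0.0168]
orientation: [0.591, 3.085, -0.0]
wrist_force: [-0.9, -0.4, 0.6]
gripper_width: 0.651
finger_force: 30.0
gripper_width: 0.651
finger_force: 30.0
clock: 37.55
ee_pos: [0.4463, 0.0074, 0.1544]
orientation: [-0.591, -3.081, -0.0]
wrist_force: [-0.2, -1.6, -1.0]
gripper_width: 0.646
finger_force: 30.0
37.55 [0.4463 0.0074 0.1544] psi 158.29347495090494 tilt [ 0.0043 -0.0005 -1.    ] 0.004563917065521476
-0.004 rim 224.3 rim_in 228.9 bottom 201.4
-0.003 rim 222.0 rim_in 226.6 bottom 199.6
-0.002 rim 219.6 rim_in 224.3 bottom 197.7
-0.001 rim 217.3 rim_in 222.0 bottom 195.9
0.0 rim 214.9 rim_in 219.6 bottom 194.1
0.001 rim 212.6 rim_in 217.3 bottom 192.2
0.002 rim 210.2 rim_in 214.9 bottom 190.4
0.003 rim 207.8 rim_in 212.6 bottom 188.6
0.004 rim 205.5 rim_in 210.2 bottom 186.7
[(185, 150), (186, 150), (187, 149), (188, 149), (189, 149), (190, 147), (191, 145), (192, 143), (193, 143), (194, 142), (195, 140), (196, 136), (197, 123), (198, 93), (199, 67), (200, 63), (201, 62), (202, 62), (203, 61), (204, 62), (205, 61), (206, 62), (207, 61), (208, 61), (209, 61), (210, 61), (211, 62), (212, 61), (213, 61), (214, 62), (215, 61), (216, 61), (217, 63), (218, 72), (219, 95), (220, 113), (221, 120), (222, 120), (223, 120), (224, 118), (225, 117), (226, 116), (227, 116), (228, 118), (229, 122), (230, 123), (231, 125), (232, 128), (233, 129), (234, 132), (235, 135), (236, 138), (237, 140), (238, 142), (239, 143), (240, 145), (241, 147), (242, 148), (243, 149), (244, 149), (245, 151), (246, 152), (247, 153), (248, 153), (249, 154), (250, 154), (251, 155), (252, 155), (253, 155), (254, 156), (255, 156), (256, 155), (257, 155), (258, 155), (259, 156), (260, 155), (261, 156), (262, 155), (263, 155), (264, 154)]
```

```bash
python3 -m pendant '[[0,0,0,0,-0.15],[0,0,0,0,-0.15],[0,0,0,0,-0.149],[0,-0.0565,0.0195,0,0],[0,-0.0565,0.0195,0,0]]'|sed -n 2p; python3 -m pendant '[[0,-0.0565,0.0195,0,0],[0,0,0,0.04,0],[0,0,0,0.035,0],[0,0,0,0,0],[0,0,0,0,0]]'|sed -n 2p; python3 -m pendant '[[0,0,0,0,0],[0,0,0,0,0]]'; python3 snap.py x
```

```text
ee_pos: [0.5582, 0.0544, 0.1551]
ee_pos: [0.6132, 0.0772, 0.0823]
clock: 39.1
ee_pos: [0.6137, 0.0772, 0.0832]
orientation: [-0.11, 3.137, -0.0]
wrist_force: [0.9, -0.2, -0.7]
gripper_width: 0.649
finger_force: 30.0
39.1 [0.6137 0.0772 0.0832] psi -175.98374765489515 tilt [-0.0026 -0.0004 -1.    ] 0.007570994167998199
```

```bash
python3 -m pendant '[[0,0.001,0.0003,0.02,0],[0,0,0,0.005,0],[0,0,0,0,0],[0,0,0,0,0]]'
```

```text
clock: 39.65
ee_pos: [0.612, 0.0775, 0.0567]
orientation: [-0.11, 3.139, -0.0]
wrist_force: [-0.3, 0.0, 0.2]
gripper_width: 0.652
finger_force: 30.0
```

```bash
python3 -m pendant '[[0,0.0003,0,0.015,0],[0,0,0,0.015,0],[0,0,0,0.003,0],[0,0,0,0,0],[0,0,0,0,0]]'; python3 -m pendant '[[0,0,0,0.002,0],[0,0,0,0.001,0],[0,0,0,0,0]]'
```

```text
clock: 40.28
ee_pos: [0.6119, 0.0775, 0.0241]
orientation: [-0.11, 3.139, -0.0]
wrist_force: [-0.3, -0.6, -0.4]
gripper_width: 0.649
finger_force: 30.0
clock: 40.65
ee_pos: [0.6114, 0.0775, 0.0206]
orientation: [0.11, -3.14, -0.0]
wrist_force: [-0.4, -0.6, -1.0]
gripper_width: 0.648
finger_force: 30.0
```

```bash
python3 -m pendant '[[0,0,0,0.001,0],[0,0,0,0,0],[0,0,0,0,0]]'; python3 -m pendant '[[0.084,0,0,0,0],[0.084,0,0,0,0],[0.084,0,0,0,0],[0.084,0,0,-0.05,0],[0.084,0,0,-0.0625,0]]'|sed -n 2p; python3 -m pendant '[[0.084,0,0,-0.04,0],[0.084,0,0,0,0],[0.084,0,0,0,0],[0.084,0,0,0,0]]'|sed -n 2p; python3 snap.py p_sl
python3 - <<'E'
from h import *
a=cv2.imread('pics/p_sl.png')[110:290,180:380]
s=eyes.capture("side")[120:300,180:420,::-1]
cv2.imwrite('pics/fin.png',np.hstack([cv2.resize(a,(400,360)),cv2.resize(s,(400,300)).copy() if 0 else cv2.copyMakeBorder(cv2.resize(s,(400,300)),0,60,0,0,0)]))
E
```

```text
clock: 41.02
ee_pos: [0.6116, 0.0775, 0.0198]
orientation: [-0.11, 3.139, -0.0]
wrist_force: [0.0, 0.1, 2.1]
gripper_width: 0.652
finger_force: 30.0
ee_pos: [0.6099, 0.0775, 0.1316]
ee_pos: [0.6102, 0.0775, 0.1698]
42.15 [0.6102 0.0775 0.1698] psi -175.97921849446834 tilt [ 0.0039  0.0005 -1.    ] 0.002240550814422939
```

View pics/fin.png

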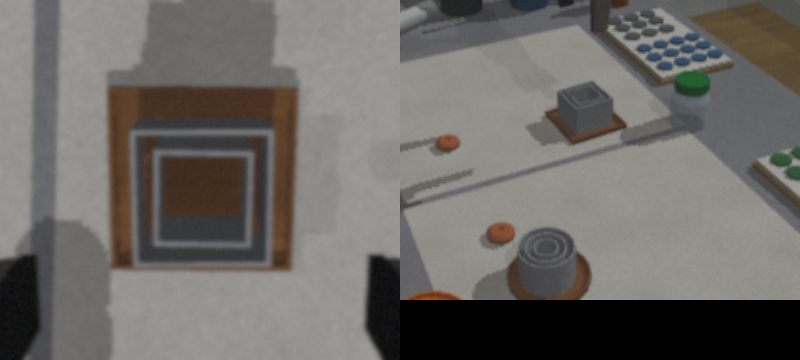

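Both sets are nested, flat and centred, with the square set at wrist crop (202,197) and the round set at side crop (547,255). The beads and the jar are still in place. Handing in.

```bash
python3 -c "
from rig import arm
print(arm.hand_in())"
```

```text
the job is handed in; nothing more can be done
None
```

The job is handed in: all five cutters are nested smallest to largest, flat and centred in their dishes, the square ones lined up with theirs, with the jar and both beads left where they were, at about 42 s on the robot's clock.

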